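Load one mixing ball into a sample jar at the ball dispenser

ROBOT

A 6-joint arm with a two-finger parallel gripper is mounted at the origin on the work surface. World frame = base frame: x ahead of the robot, y to its left, z up, the work surface at z = 0. Lengths are in m, angles in rad, forces in N, time in s.
With the tool pointing down it reaches from about 0.35 to 0.85 m from the base axis. Payload 8.1 kg.
Tool frame: the origin (TCP) lies midway between the tips of the shut fingers; the grasp point (between the pads) lies robot.grasp_offset behind it (robot.grasp_offset is the distance from the TCP to the grasp point, in m); z points along the fingers, y is the line along which they close (so a half turn about z gives the same grasp; the last joint's range is limited). The gripper opens to 93 mm and grips with 3 to 60 N. Pads are 15 mm wide; open, the fingers measure 128 mm over their backs; the gripper's body (75 mm by 188 mm) begins 65 mm behind the grasp point.
Start: joints at [-1.374, 0.13, 1.488, -0, 1.523, -0.085], TCP at [0.167, -0.576, 0.219] pointing down, gripper open.
Joint ranges: [-2.96, 2.96], [-0.89, 2.26], [0.02, 2.5], [-1.34, 4.48], [0, 2.73], [-2.66, 2.66]. Speed limits (rad/s): [2.39, 2.39, 2.79, 3.14, 3.14, 3.14].

INTERFACE

Orientations are given as a unit quaternion [x, y, z, w].
In Python, from station import robot gives the robot as it stands.
- The arm moves only by the shell command python3 -m inch 'ROWS' [FORCE]. ROWS is text: rows parted by semicolons, each of 7 numbers parted by spaces: the turn, a rotation vector about the world's x, y, z in units of 5 degrees (1.0 is 5 degrees), then the shift along the world's x, y, z in units of 50 mm (1.0 is 50 mm), then the finger opening in mm, from 0 to 93. In form: wx wy wz tx ty tz jaw; .... A call has 1 to 5 rows; each row shifts and turns the commanded pose from where the row before left it; what a row does not reach is not made up. A row lasts 1/8 s, in which the tool goes at most 62.5 mm and 10.7 degrees, less where a joint would pass 70% of its speed; a pose out of reach is approached as far as the arm can. A call is refused whole if a number of a shift passes 1 or a number of a turn 1, either way. A call with a gripper value outside its range is refused whole. The fingers move at their own pace and stop on an object; FORCE is the grip in N (left out, the last holds). Time passes only in rows, so rows that do not move let the fingers close. It gives the time, the measured TCP pose, the force, the opening and the grip force at its end, in the units of the state.
- robot.get_state(): the state, without advancing time (a new reading comes with each control period).
- robot.snapshot(name): name is "scene" or "top" or "wrist"; returns a dict with "frame" (480x640x3 uint8, red, green, blue), "mtx" (3x3 intrinsics, pixels), "dist" ([k1, k2, p1, p2, k3] as OpenCV has them; the pictures are not rectified), "cam_to_world" (4x4, takes a point from camera to world coordinates); the wrist camera has in their place "mount" (4x4, takes a point from camera to tool coordinates, whose origin is the TCP and whose axes are the flange's). Camera axes: x right, y down, z forward; pixel columns grow to the right and rows downward; lengths in m; the calibration is good to about 2 mm. A picture is of the moment at which its call begins: read the wrist's pose just before it. There is no depth.
- robot.sign_off(): hands the job in; it is judged then, once.
The state is a dict: "t": time; "qpos": joint angles; "joint_velocities": joint speeds; "joint_efforts": joint torques, N m; "position": TCP position; "orientation": TCP orientation; "force": force on the tool from outside, world axes, zero at the start; "moment": the same for the moment, N m; "finger_gap": opening from 0.0 (shut) to 1.0 (fully open); "finger_force": force on a finger pad.
Only numpy, scipy, OpenCV 4.12 (cv2) and the standard library are available. Lean on these libraries where they do the work, as an engineer would, in place of code of your own. Each camera call takes 0.05 s, during which the arm holds its last target. There are 200 camera calls.

TASK

Stand the open, uncapped steel jar upright in the blue nest of the ball dispenser's carriage and let go, then push the carriage (it has an upright black knob) fully home under the head. Then press the blue plunger crown on top of the head gently down through its soft first stop to its stiffer second stop, always with less than 30 N, so that the steel ball drops into the jar, and let the plunger come back up. Leave the jar with its ball standing in the nest with the carriage home, and do not disturb the other loose things on the bench.

Things in the scene. Friction and masses are not known exactly. Their poses are not given: they have to be found in the camera images.
- dispenser: ball dispenser: white base plate 330 x 110 x 8 mm, steel column, aluminium carriage on rails, white head clamped on the column. Origin on the table straight below plunger, ball tube and spout (one vertical line); own x points from its front (robot side, where the carriage comes out) to its back, z up. The base reaches from x -230 to +100 mm
- press_line (a point): the dispenser's origin again: the vertical line of plunger and spout at table height. The blue plunger crown is a disc, diameter 36 mm, on top of the head on this line. THE HEAD (white cylinder, diameter 48 mm) IS CLAMPED AT A DIFFERENT, UNMEASURED HEIGHT EACH TIME: crown top 226 to 252 mm above the table. Below it, fixed: clear ball tube, diameter 25 mm, spout underside 76 mm above the table
- column_top (a point): top of the steel column, diameter 24 mm, 258 mm above the table, 72 mm behind the plunger line. Plunger feel: about 1.5 N starts it; soft spring for 10 mm to the first stop (3.5 N); solid there until 5.5 N; stiffer spring for 6 mm more to the solid second stop (11.5 N). The gate drops the ball only in about the last 1.5 mm. Springs back when let go. Over 30 N, even briefly, is too much
- carriage (a joint): slide of the carriage along the dispenser's own x: 0 = fully out to the front, 0.090 m = fully home against its stop with the nest exactly under the spout; it starts 0 to 15 mm in, about 1.5 N of friction, stays where it is left
- nest (a point): centre of the floor of the blue nest ring on the carriage, 12 mm above the table, where the jar's underside stands. The ring is 12 mm high, inner diameter 49 mm, flared to about 57 mm at its top
- knob_top (a point): top centre of the carriage's black upright knob (diameter 16 mm, 45 mm tall, its top 57 mm above the table), 95 mm in front of the nest centre
- jar: open steel jar without cap, outer diameter 44 mm, 60 mm tall, wall 3 mm, floor 5 mm, 0.15 to 0.25 kg, upright; origin at the centre of its underside
- ball_center (a point): centre of the steel ball, diameter 15 mm; at the start it lies on the gate in the clear tube, 93 mm above the table
- capped_jar: closed steel jar, diameter 44 mm, 70 mm tall, with a red cap of diameter 48 mm; bystander, origin at the centre of its underside
- reagent: small amber bottle with white cap, diameter 44 mm, 85 mm tall; bystander, origin at the centre of its underside
- pen_cup: black pen cup, diameter 76 mm, 95 mm tall, pens to 150 mm; bystander, origin at the centre of its underside
- dishes: stack of three clear dishes with yellow filling, diameter 90 mm, 37 mm tall; bystander, origin at the centre of its underside

How it is judged:
On the way, in this order (a step that is already met when the one before it is completed fails the run):
1. the jar stands upright in the nest, let go (horizontal distance between jar and nest below 0.006 m and z of jar in the frame of nest below 0.003 m and angle between jar's own z axis and vertical below 0.08 rad and contact force between the fingers and jar below 0.3 N), for 0.2 s.
2. the carriage is home with the jar still in the nest (value of joint carriage above 0.086 m and horizontal distance between jar and nest below 0.006 m and z of jar in the frame of nest below 0.003 m and angle between jar's own z axis and vertical below 0.08 rad), for 0.2 s.
3. the ball lies in the jar (z of ball_center in the frame of jar between 0 and 0.03 m and horizontal distance between ball_center and jar below 0.018 m and value of joint carriage above 0.086 m), for 0.2 s.
At the end, for the whole second after the job is handed in: the ball lies inside the jar (its centre under 30 mm above the jar's underside); the jar stands upright (within 0.08 rad) and at rest in the nest (within 6 mm of its centre, down on its floor within 3 mm); the carriage is home (joint above 0.086 m); the robot touches nothing (all of step 3 and horizontal distance between jar and nest below 0.006 m and z of jar in the frame of nest below 0.003 m and angle between jar's own z axis and vertical below 0.08 rad and linear speed of jar below 0.02 m/s).
It fails at once if more than 30 N of contact force on the plunger crown (contact force between crown and anything else above 30 N).
It fails at once if the capped jar is moved more than 25 mm or tipped (distance of capped_jar from where it was at the start of the episode above 0.025 m or angle between capped_jar's own z axis and vertical above 0.35 rad).
It fails at once if the reagent is moved more than 25 mm or tipped (distance of reagent from where it was at the start of the episode above 0.025 m or angle between reagent's own z axis and vertical above 0.35 rad).
It fails at once if the pen cup is moved more than 25 mm or tipped (distance of pen_cup from where it was at the start of the episode above 0.025 m or angle between pen_cup's own z axis and vertical above 0.35 rad).
It fails at once if the dishes is moved more than 25 mm or tipped (distance of dishes from where it was at the start of the episode above 0.025 m or angle between dishes's own z axis and vertical above 0.35 rad).
It also fails if it takes over 67 s, if anything falls off the work surface, if the arm or the gripper's body presses on something with over 40 N, if the wrist force passes 120 N, or if a joint passes its speed limit or range.

## Working session

There is one attempt and no reset: what is moved stays moved. The work goes in short steps, Python scripts to look and compute and a shell command to move; the robot and the scene stay as the last step left them, time stands still between calls to the robot, and variables do not carry over. Pictures are saved under pics/ and viewed, at most 10 in all, crops included, and the job is handed in when it is done.

```bash
ls; mkdir -p pics; cat > h.py <<'E'
import numpy as np, cv2
from station import robot
from scipy.spatial.transform import Rotation as R
def snap(n):
    st=robot.get_state(); s=robot.snapshot(n)
    if n=="wrist":
        T=np.eye(4);T[:3,:3]=R.from_quat(st["orientation"]).as_matrix();T[:3,3]=st["position"]
        s["cam_to_world"]=T@np.array(s["mount"])
    for k in("mtx","dist","cam_to_world"): s[k]=np.array(s[k],float)
    return s
def ray(s,uv):
    p=cv2.undistortPoints(np.array([[uv]],float),s["mtx"],s["dist"])[0,0]
    T=s["cam_to_world"]; d=T[:3,:3]@np.array([p[0],p[1],1]); return T[:3,3],d
def onz(s,uv,z):
    o,d=ray(s,uv); return o+d*(z-o[2])/d[2]
def proj(s,P):
    T=np.linalg.inv(s["cam_to_world"]); r,_=cv2.Rodrigues(T[:3,:3])
    return cv2.projectPoints(np.array([P],float),r,T[:3,3],s["mtx"],s["dist"])[0][0,0]
def save(s,n): cv2.imwrite("pics/"+n,cv2.cvtColor(s["frame"],cv2.COLOR_RGB2BGR))
E
python3 - <<'E'
from h import *
np.set_printoptions(precision=3,suppress=True)
print(robot.get_state(),robot.grasp_offset)
for n in("scene","top","wrist"):
    s=snap(n);save(s,n+"0.png");print(n,s["cam_to_world"],s["mtx"][0,0])
E
```

```text
pics
{'t': 0.0, 'qpos': array([-1.374,  0.131,  1.489, -0.   ,  1.523, -0.085]), 'joint_velocities': array([ 0.002, -0.   ,  0.001, -0.002,  0.   , -0.   ]), 'joint_efforts': array([ -0.002, -55.984, -49.176,   0.076,   0.035,  -0.   ]), 'position': array([ 0.167, -0.576,  0.218]), 'orientation': array([ 0.99 ,  0.14 , -0.   , -0.001]), 'force': array([-0.52 ,  0.323,  0.794]), 'moment': array([-0.057,  0.053,  0.03 ]), 'finger_force': 0.0, 'finger_gap': 0.9979424893243661} 0.0188
scene [[ 0.362  0.49  -0.793  1.656]
 [ 0.932 -0.175  0.318 -0.413]
 [ 0.017 -0.854 -0.52   0.893]
 [ 0.     0.     0.     1.   ]] 589.6147630346532
top [[-0.026 -0.988  0.15   0.43 ]
 [-0.999  0.029  0.02   0.001]
 [-0.024 -0.149 -0.989  1.193]
 [ 0.     0.     0.     1.   ]] 483.0392276946
wrist [[ 0.279 -0.93  -0.238  0.231]
 [-0.96  -0.271 -0.068 -0.557]
 [-0.001  0.248 -0.969  0.384]
 [ 0.     0.     0.     1.   ]] 382.81310046004876
```

View pics/scene0.png

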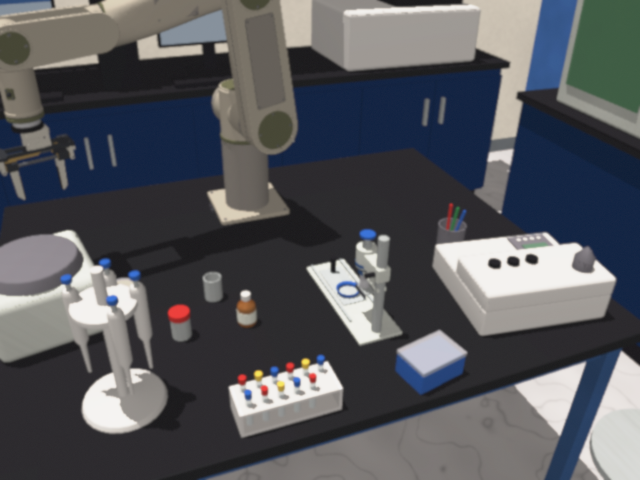

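View pics/top0.png

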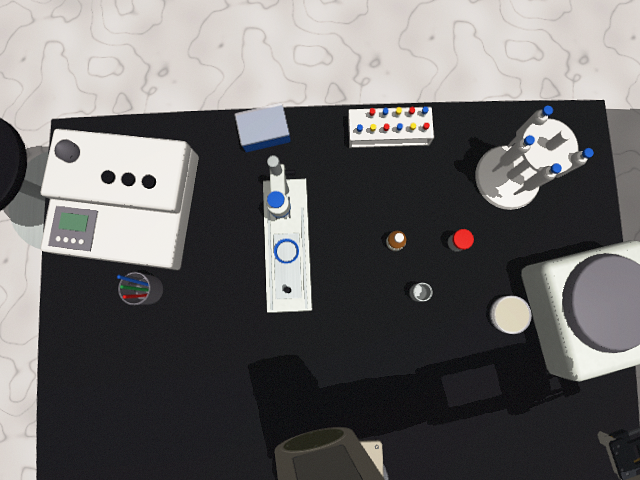

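The top view shows the open jar at (421,292), nest ring (287,251), knob (287,290), crown (276,200), column top (273,161), and base plate corners near (268,312), (311,310), (306,179) and (264,180). In the scene view the crown is at (368,235) and the jar at (212,287).

```bash
cat > m.py <<'E'
from h import *
np.set_printoptions(precision=4,suppress=True)
t=snap("top");c=snap("scene")
def comp(s,m,uv,r):
    mm=np.zeros(m.shape,np.uint8);u,v=uv;mm[v-r:v+r,u-r:u+r]=m[v-r:v+r,u-r:u+r]
    ys,xs=np.nonzero(mm); return mm,np.array([xs.mean(),ys.mean()]),len(xs)
def hsv(s): return cv2.cvtColor(s["frame"],cv2.COLOR_RGB2HSV)
def blue(s): return cv2.inRange(hsv(s),(100,130,80),(125,255,255))
# ring: fit ellipse on outer contour
mm,_,n=comp(t,blue(t),(287,251),18); 
k=max(cv2.findContours(mm,0,2)[0],key=cv2.contourArea); e=cv2.fitEllipse(k); ring=onz(t,e[0],.024); print("ring",e,ring)
mmc,_,n=comp(c,blue(c),(347,290),16); e=cv2.fitEllipse(max(cv2.findContours(mmc,0,2)[0],key=cv2.contourArea)); print("ring scene",e,onz(c,e[0],.024))
_,u1,n1=comp(t,blue(t),(276,200),16); _,u2,n2=comp(c,blue(c),(368,236),12)
o1,d1=ray(t,u1);o2,d2=ray(c,u2)
a=np.linalg.lstsq(np.c_[d1,-d2],o2-o1,rcond=None)[0]; print("crown",u1,n1,u2,n2,o1+a[0]*d1,o2+a[1]*d2)
# base
g=cv2.inRange(hsv(t),(0,0,150),(180,90,255)); g[:175]=0;g[316:]=0;g[:,:255]=0;g[:,320:]=0
k=max(cv2.findContours(g,0,2)[0],key=cv2.contourArea); 
P=np.array([onz(t,p[0],.008)[:2] for p in k],np.float32); r=cv2.minAreaRect(P); print("base",r); print(cv2.boxPoints(r))
# jar: grey region
f=t["frame"].max(2); j=np.uint8(f>70)*255; mm,u,n=comp(t,j,(421,292),18); k=max(cv2.findContours(mm,0,2)[0],key=cv2.contourArea); e=cv2.fitEllipse(k); print("jar",e,onz(t,e[0],.06),onz(t,e[0],.03))
# others
for nm,uv,z in(("col",(273,161),.258),("knob",(287,290),.057),("amber",(397,240),.07),("red",(463,239),.07)): print(nm,onz(t,uv,z))
v=np.hstack([cv2.resize(t["frame"][150:320,240:330],None,fx=3.3,fy=3.3),cv2.resize(t["frame"][262:322,391:451],(561,561))])
cv2.imwrite("pics/crop1.png",cv2.cvtColor(cv2.resize(v,(800,520)),cv2.COLOR_RGB2BGR)) if v.shape[0]==561 else print(v.shape)
E
python3 m.py
```

```text
ring ((285.9452819824219, 250.68069458007812), (23.581031799316406, 24.19948387145996), 94.95515441894531) [0.5653 0.1078 0.024 ]
ring scene ((345.7802429199219, 285.942626953125), (8.31482219696045, 16.62799072265625), 77.9111328125) [0.5585 0.1028 0.024 ]
crown [275.4598 199.3259] 224 [367.2903 233.7806] 155 [0.6485 0.1093 0.2264] [0.6477 0.1072 0.2259]
base ((0.5908421277999878, 0.10806132853031158), (0.34300902485847473, 0.10908649116754532), 1.2049199342727661)
[[0.4182 0.159 ]
 [0.4205 0.0499]
 [0.7635 0.0571]
 [0.7612 0.1662]]
jar ((421.4407043457031, 291.86700439453125), (18.49629020690918, 21.715190887451172), 79.08878326416016) [ 0.4553 -0.2099  0.06  ] [ 0.456  -0.2154  0.03  ]
col [0.7204 0.1099 0.258 ]
knob [0.4686 0.1038 0.057 ]
amber [ 0.5776 -0.1573  0.07  ]
red [ 0.5753 -0.3128  0.07  ]
```

View pics/crop1.png

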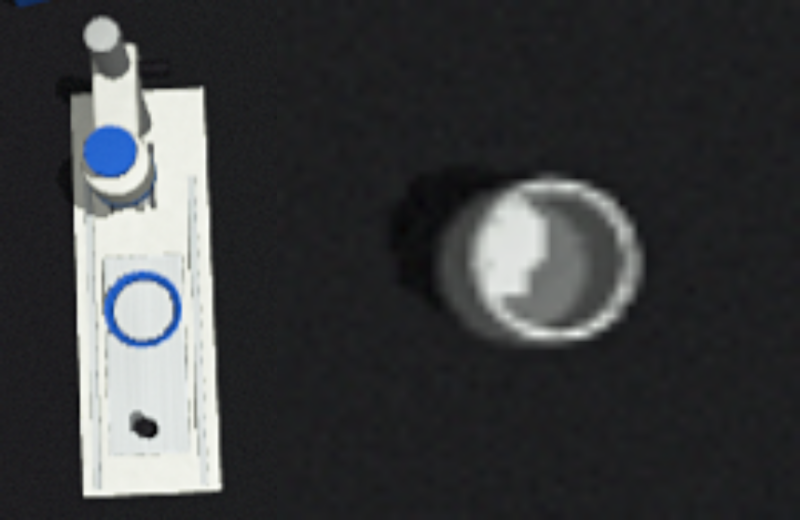

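```bash
python3 -m inch '0 0 1 0 0.5 0.2 93;0 0 1 0 0.5 0.2 93;0 0 1 0 0.5 0.2 93;0 0 1 0 0.5 0.2 93;0 0 1 0 0.5 0.2 93'
python3 -m inch '0 0 1 0.5 0.5 0 93;0 0 1 0.5 0.5 0 93;0 0 1 0.5 0.5 0 93;0 0 1 0.5 0.5 0 93;0 0 1 0.5 0.5 0 93'
python3 -m inch '0 0 1 0.5 0.4 0 93;0 0 1 0.5 0.4 0 93;0 0 1 0.5 0.4 0 93;0 0 1 0.5 0.4 0 93;0 0 1 0.5 0.4 0 93'
python3 -m inch '0 0 1 0.15 0.05 0 93;0 0 1 0.15 0.05 0 93;0 0 1 0.15 0.05 0 93;0 0 1 0.15 0.05 0 93;0 0 1 0.15 0.05 0 93'
python3 -m inch '0 0 1 0 0 0 93;0 0 1 0 0 0 93;0 0 1 0 0 0 93;0 0 1 0 0 0 93;0 0 1 0 0 0 93'
python3 -m inch '0 0 1 0 0 0 93;0 0 1 0 0 0 93;0 0 1 0 0 0 93;0 0 1 0 0 0 93;0 0 1 0 0 0 93'
python3 -m inch '0 0 1 0 0 0 93;0 0 1 0 0 0 93;0 0 1 0 0 0 93;0 0 0 0 0 0 93;0 0 0 0 0 0 93'
python3 - <<'E'
from h import *
s=snap("wrist");save(s,"w1.png");print(robot.get_state()["qpos"],s["cam_to_world"][:3,3],proj(s,[.455,-.214,.06]))
E
```

```text
t: 0.88
position: [0.1668, -0.4505, 0.2689]
orientation: [0.936, 0.353, 0.0, 0.0]
force: [-0.3, 0.0, -0.4]
finger_gap: 1.003
finger_force: 0.0
t: 1.5
position: [0.2925, -0.3254, 0.2687]
orientation: [0.837, 0.547, 0.0, 0.0]
force: [0.4, -1.1, 0.3]
finger_gap: 0.999
finger_force: 0.0
t: 2.12
position: [0.4176, -0.2256, 0.2687]
orientation: [0.699, 0.715, -0.0, 0.0]
force: [0.6, -1.1, 1.4]
finger_gap: 1.0
finger_force: 0.0
t: 2.75
position: [0.4546, -0.2137, 0.2686]
orientation: [0.528, 0.85, -0.0, -0.0]
force: [0.8, 0.5, -0.3]
finger_gap: 0.997
finger_force: 0.0
t: 3.38
position: [0.4543, -0.2138, 0.2685]
orientation: [0.331, 0.944, 0.0, -0.0]
force: [-0.2, 0.7, 0.2]
finger_gap: 1.001
finger_force: 0.0
t: 4.0
position: [0.4543, -0.2138, 0.2685]
orientation: [0.119, 0.993, 0.0, -0.0]
force: [-0.2, 0.1, 0.5]
finger_gap: 0.998
finger_force: 0.0
t: 4.62
position: [0.4543, -0.2138, 0.2686]
orientation: [-0.009, 1.0, 0.0, -0.0]
force: [0.7, -0.5, -0.2]
finger_gap: 1.002
finger_force: 0.0
[-5.41980743e-01 -1.52419476e-01  1.67864475e+00  1.51611476e-05
  1.61548798e+00 -2.13116979e+00] [ 0.38494558 -0.21472732  0.43458103] [324.95175676 218.15738421]
```

View pics/w1.png

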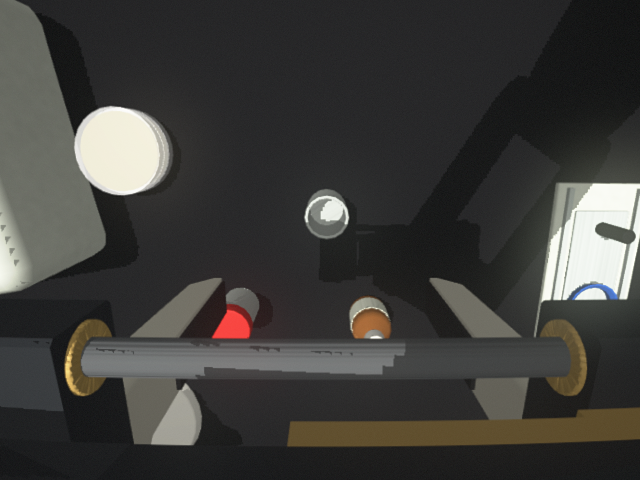

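The wrist picture shows the jar rim centred near (326,217), and the point I measured from the top projects to (325,218), so the two agree. I'll descend and grip.

```bash
python3 -m inch '0 0 0 0 0 -0.8 93;0 0 0 0 0 -0.8 93;0 0 0 0 0 -0.8 93;0 0 0 0 0 -0.8 93;0 0 0 0 0 -0.8 93'
python3 -m inch '0 0 0 0 0 -0.5 93;0 0 0 0 0 -0.3 93;0 0 0 0 0 0 40;0 0 0 0 0 0 40;0 0 0 0 0 0 40' 20
python3 -m inch '0 0 0 0 0 0 38;0 0 0 0 0 0 38;0 0 0 0 0 0 38;0 0 0 0 0 0 38' 20
```

```text
t: 5.3
position: [0.4544, -0.2138, 0.0675]
orientation: [-0.009, 1.0, -0.0, 0.0]
force: [-0.3, 0.3, -0.1]
finger_gap: 1.003
finger_force: 0.0
t: 5.92
position: [0.4554, -0.2144, 0.03]
orientation: [-0.01, 1.0, -0.001, 0.001]
force: [-0.8, -0.5, 0.2]
finger_gap: 0.726
finger_force: 0.0
t: 6.42
position: [0.4545, -0.2138, 0.0289]
orientation: [-0.01, 1.0, -0.0, 0.0]
force: [0.2, 1.5, 3.7]
finger_gap: 0.462
finger_force: 20.0
```

```bash
python3 -m inch '0 0 0 0 0 0.2 38;0 0 0 0 0 0.4 38;0 0 0 0 0 0.5 38;0 0 0 0 0 0.5 38;0 0 0 0 0 0.4 38'
python3 -m inch '0 0 0 0.1 0.3 0 38;0 0 0 0.22 0.64 0 38;0 0 0 0.22 0.64 0 38;0 0 0 0.22 0.64 0 38;0 0 0 0.22 0.64 0 38'
python3 -m inch '0 0 0 0.22 0.64 0 38;0 0 0 0.22 0.64 0 38;0 0 0 0.22 0.64 0 38;0 0 0 0.22 0.64 0 38;0 0 0 0.22 0.64 0 38'
python3 -m inch '0 0 0 0.12 0.36 0 38;0 0 0 0 0 0 38;0 0 0 0 0 0 38;0 0 0 0 0 0 38'
python3 - <<'E'
from h import *
s=snap("wrist");save(s,"w2.png");print(robot.get_state()["qpos"],proj(s,[.565,.1075,.024]))
for n in("top","scene"): save(snap(n),n+"2.png")
E
```

```text
t: 7.05
position: [0.4544, -0.2139, 0.13]
orientation: [-0.01, 1.0, -0.0, 0.0]
force: [-0.2, -0.7, -2.4]
finger_gap: 0.466
finger_force: 20.0
t: 7.68
position: [0.5028, -0.0686, 0.1272]
orientation: [-0.01, 1.0, 0.0, -0.001]
force: [-0.5, -0.4, -2.4]
finger_gap: 0.466
finger_force: 20.0
t: 8.3
position: [0.5574, 0.0913, 0.127]
orientation: [-0.01, 1.0, 0.0, -0.001]
force: [-0.2, 0.0, -3.1]
finger_gap: 0.464
finger_force: 20.0
t: 8.8
position: [0.5641, 0.1062, 0.1285]
orientation: [-0.009, 1.0, -0.0, -0.0]
force: [1.1, 0.1, -1.8]
finger_gap: 0.464
finger_force: 20.0
[ 9.69763861e-02  1.20733963e-01  1.66540247e+00 -1.90256538e-04
  1.35554550e+00 -1.49259920e+00] [326.76826255 244.73586251]
```

View pics/w2.png

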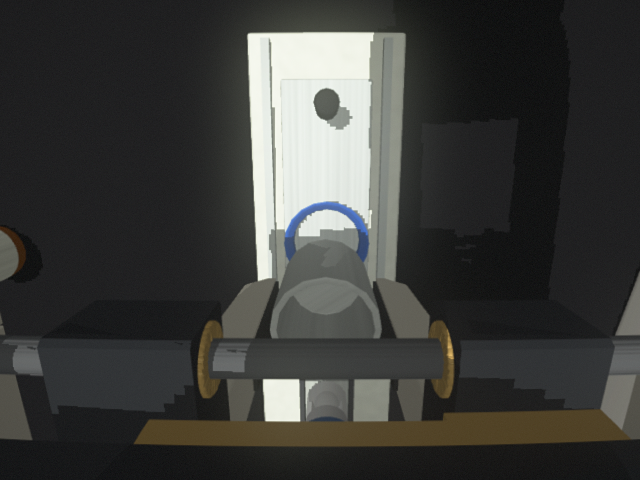

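The wrist view shows the ring's outer left edge at u≈285, right at 369 and front at (327,201). The held jar's rim spans u 272–382, and the knob top is at (327,103).

```bash
python3 - <<'E'
from h import *
from scipy.optimize import least_squares
np.set_printoptions(precision=4,suppress=True)
s=snap("wrist")
hs=cv2.cvtColor(s["frame"],cv2.COLOR_RGB2HSV); m=cv2.inRange(hs,(100,120,60),(125,255,255)); m[:195]=0;m[262:]=0;m[:,:275]=0;m[:,380:]=0
pts=[]
for a in np.arange(180,361,4):
    # outermost and innermost mask pixel along rays from (327,243)
    r=np.arange(20,60,.25);x=327+r*np.cos(np.radians(a));y=243+r*np.sin(np.radians(a))
    h=np.nonzero(m[np.int32(y.round()),np.int32(x.round())])[0]
    if len(h): pts.append((x[h[-1]],y[h[-1]]))
P=np.array([onz(s,p,.024)[:2] for p in pts])
f=least_squares(lambda q:np.hypot(*(P-q[:2]).T)-q[2],[.565,.107,.03],loss="soft_l1",f_scale=.001); print("ring",len(pts),f.x,np.abs(f.fun).max())
z=robot.get_state()["position"][2]+.031
for uv in((272,312),(382,312),(327,280)): print("rim",onz(s,uv,z))
print("knob",onz(s,(327,104),.057))
E
```

```text
ring 43 [0.5639 0.1071 0.0303] 0.0007203230812595114
rim [0.557  0.0862 0.1598]
rim [0.5562 0.1283 0.1598]
rim [0.5436 0.107  0.1598]
knob [0.471  0.1058 0.057 ]
```

```bash
python3 -m inch '0 0 0 0 0.01 -0.4 38;0 0 0 0 0 -0.4 38;0 0 0 0 0 -0.4 38;0 0 0 0 0 -0.3 38;0 0 0 0 0 0 38'
python3 -m inch '0 0 0 0 0 -0.1 38;0 0 0 0 0 -0.1 38;0 0 0 0 0 0 38;0 0 0 0 0 0 38'
python3 -m inch '0 0 0 0 0 -0.04 38;0 0 0 0 0 0 38;0 0 0 0 0 0 38'
```

```text
t: 9.62
position: [0.5628, 0.1075, 0.0514]
orientation: [-0.01, 1.0, -0.0, -0.002]
force: [0.4, 0.4, -2.2]
finger_gap: 0.463
finger_force: 20.0
t: 10.12
position: [0.5646, 0.1077, 0.044]
orientation: [-0.01, 1.0, 0.0, 0.0]
force: [-0.5, 1.3, -1.1]
finger_gap: 0.464
finger_force: 20.0
t: 10.5
position: [0.5644, 0.1077, 0.0416]
orientation: [-0.01, 1.0, -0.0, -0.0]
force: [-0.6, -0.1, -2.5]
finger_gap: 0.467
finger_force: 20.0
```

```bash
python3 -m inch '0 0 0 0 0 -0.02 38;0 0 0 0 0 0 38;0 0 0 0 0 0 38'
python3 -m inch '0 0 0 0 0 -0.02 38;0 0 0 0 0 0 38;0 0 0 0 0 0 38'
```

```text
t: 10.88
position: [0.5647, 0.1077, 0.041]
orientation: [-0.01, 1.0, 0.0, 0.0]
force: [1.1, 0.5, 0.8]
finger_gap: 0.465
finger_force: 20.0
t: 11.25
position: [0.5654, 0.1077, 0.0409]
orientation: [-0.01, 1.0, 0.0, 0.001]
force: [-1.4, -0.4, 5.3]
finger_gap: 0.463
finger_force: 20.0
```

```bash
python3 -m inch '0 0 0 0 0 0 93;0 0 0 0 0 0 93;0 0 0 0 0 0 93;0 0 0 0 0 0 93;0 0 0 0 0 0 93'
python3 -m inch '0 0 0 0 0 0.2 93;0 0 0 0 0 0.4 93;0 0 0 0 0 0.6 93;0 0 0 0 0 0.6 93;0 0 0 0 0 0 93'
python3 - <<'E'
from h import *
for n in("wrist","top"): save(snap(n),n+"3.png")
E
```

```text
t: 11.88
position: [0.5643, 0.1077, 0.0395]
orientation: [-0.01, 1.0, -0.0, -0.0]
force: [0.8, -0.7, 0.3]
finger_gap: 0.954
finger_force: 0.0
t: 12.5
position: [0.5672, 0.108, 0.1347]
orientation: [-0.01, 1.0, 0.0, 0.004]
force: [0.4, 0.2, 0.1]
finger_gap: 1.0
finger_force: 0.0
```

View pics/wrist3.png

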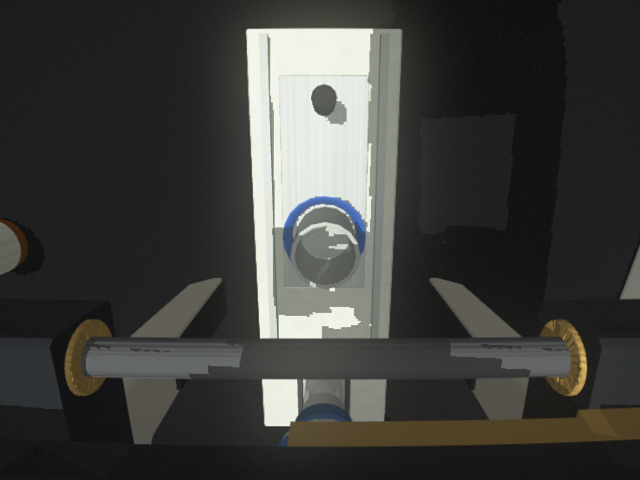

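The jar stands upright in the blue ring at about (325,245). Next I'll move in front of the knob with the fingers shut and go down.

```bash
python3 -m inch '0 0 0 -0.5 0 0 0;0 0 0 -0.5 0 0 0;0 0 0 -0.5 0 0 0;0 0 0 -0.5 -0.04 0 0;0 0 0 -0.58 0 0 0' 
python3 -m inch '0 0 0 0 0 0 0;0 0 0 0 0 -0.5 0;0 0 0 0 0 -0.5 0;0 0 0 0 0 -0.5 0;0 0 0 0 0 -0.5 0'
python3 -m inch '0 0 0 0.2 0 0 0;0 0 0 0 0 0 0;0 0 0 0.1 0 0 0;0 0 0 0.1 0 0 0;0 0 0 0 0 0 0'
```

```text
t: 13.22
position: [0.4336, 0.1054, 0.1283]
orientation: [-0.01, 1.0, -0.0, -0.001]
force: [-0.3, 0.0, 0.9]
finger_gap: 0.51
finger_force: 0.0
t: 13.85
position: [0.4357, 0.1056, 0.0283]
orientation: [-0.01, 1.0, -0.0, -0.0]
force: [-0.6, 0.4, -0.3]
finger_gap: 0.01
finger_force: 0.0
t: 14.48
position: [0.4562, 0.1057, 0.0302]
orientation: [-0.01, 1.0, 0.0, 0.001]
force: [-0.1, -1.0, -0.1]
finger_gap: 0.008
finger_force: 0.0
```

```bash
python3 -m inch '0 0 0 0.06 0 0 0;0 0 0 0.1 0 0 0;0 0 0 0.1 0.01 0 0;0 0 0 0.1 0 0 0;0 0 0 0.1 0 0 0'
python3 -m inch '0 0 0 0.1 0 0 0;0 0 0 0.1 0.01 0 0;0 0 0 0.1 0 0 0;0 0 0 0.1 0 0 0;0 0 0 0.1 0.01 0 0'
python3 -m inch '0 0 0 0.1 0 0 0;0 0 0 0.1 0 0 0;0 0 0 0.1 0 0 0;0 0 0 0.1 0 0 0;0 0 0 0 0 0 0'
python3 - <<'E'
from h import *
save(snap("wrist"),"w4.png");save(snap("scene"),"s4.png")
E
```

```text
t: 15.1
position: [0.4787, 0.1062, 0.0296]
orientation: [-0.01, 1.0, 0.0, -0.0]
force: [-1.2, -0.6, 0.2]
finger_gap: 0.005
finger_force: 0.9
t: 15.72
position: [0.5036, 0.1071, 0.0296]
orientation: [-0.01, 1.0, -0.0, -0.0]
force: [-0.9, -1.3, 0.3]
finger_gap: 0.006
finger_force: 0.9
t: 16.35
position: [0.5241, 0.1073, 0.0298]
orientation: [-0.01, 1.0, 0.0, 0.0]
force: [-0.4, 0.1, 1.2]
finger_gap: 0.006
finger_force: 0.0
```

View pics/w4.png

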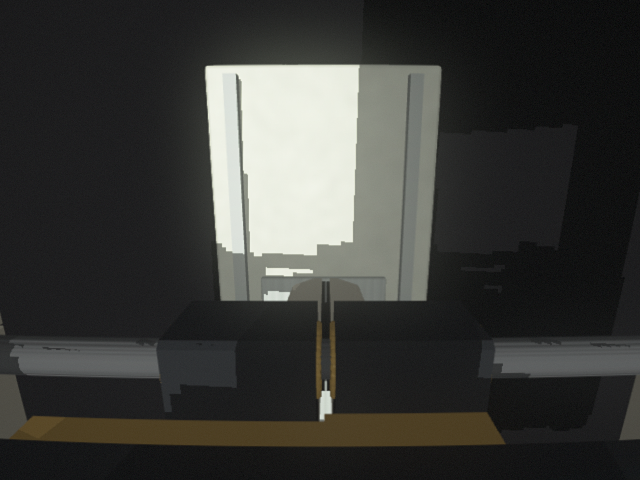

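The carriage has followed: its front edge is now at row 278 and the base front at row 67. I'll creep on until the force shows the stop.

```bash
python3 -m inch '0 0 0 0.08 0 0 0;0 0 0 0.08 0 0 0;0 0 0 0.08 0 0 0;0 0 0 0 0 0 0'
python3 -m inch '0 0 0 0.04 0 0 0;0 0 0 0 0 0 0'
python3 -m inch '0 0 0 0.04 0 0 0;0 0 0 0 0 0 0'
```

```text
t: 16.95
position: [0.5359, 0.1071, 0.0297]
orientation: [-0.01, 1.0, -0.0, 0.0]
force: [0.1, -0.2, 1.2]
finger_gap: 0.004
finger_force: 0.0
t: 17.2
position: [0.5372, 0.1071, 0.0296]
orientation: [-0.01, 1.0, -0.0, -0.0]
force: [-1.1, 0.3, 1.5]
finger_gap: 0.003
finger_force: 1.0
t: 17.45
position: [0.5375, 0.107, 0.0293]
orientation: [-0.01, 1.0, -0.0, -0.002]
force: [-11.2, -0.3, 7.7]
finger_gap: 0.002
finger_force: 5.5
```

```bash
python3 -m inch '0 0 0 -0.3 0 0 0;0 0 0 -0.5 0 0 0;0 0 0 -0.2 0 0.5 0;0 0 0 0 0 0.8 0;0 0 0 0 0 0.8 0'
python3 -m inch '0 0 0 0 0 0.9 0;0 0 0 0 0 0.9 0;0 0 0 0 0 0.9 0;0 0 0 0 0 0.6 0;0 0 0 0 0 0 0'
python3 - <<'E'
from h import *
np.set_printoptions(precision=4,suppress=True)
t=snap("top");c=snap("scene");w=snap("wrist")
ims=[w["frame"],cv2.resize(c["frame"][210:350,290:430],(480,480))]
cv2.imwrite("pics/c5.png",cv2.cvtColor(cv2.resize(np.hstack(ims),(800,343)),cv2.COLOR_RGB2BGR))
for s,(u,v,r) in((t,(276,200,18)),(c,(368,236,14))):
    m=cv2.inRange(cv2.cvtColor(s["frame"],cv2.COLOR_RGB2HSV),(100,130,80),(125,255,255)); k=np.zeros_like(m);k[v-r:v+r,u-r:u+r]=m[v-r:v+r,u-r:u+r]
    ys,xs=np.nonzero(k);print(len(xs),xs.mean(),ys.mean(),onz(s,(xs.mean(),ys.mean()),.228))
print("exp knob",proj(w,[.554,.107,.057]),"crown",proj(w,[.6487,.109,.228]),proj(w,[.6307,.109,.228]))
E
```

```text
t: 18.08
position: [0.4893, 0.1071, 0.1358]
orientation: [-0.01, 1.0, -0.0, 0.0]
force: [0.7, -0.0, -0.6]
finger_gap: 0.006
finger_force: 0.0
t: 18.7
position: [0.491, 0.1073, 0.3029]
orientation: [-0.01, 1.0, 0.0, 0.003]
force: [-0.7, -0.4, -0.4]
finger_gap: 0.003
finger_force: 0.0
130 276.3538461538462 197.1 [0.6527 0.1072 0.228 ]
155 367.2 233.78709677419354 [0.6507 0.1054 0.228 ]
exp knob [323.8901 268.7775] crown [323.0685 457.5675] [323.5319 438.1754]
```

View pics/c5.png

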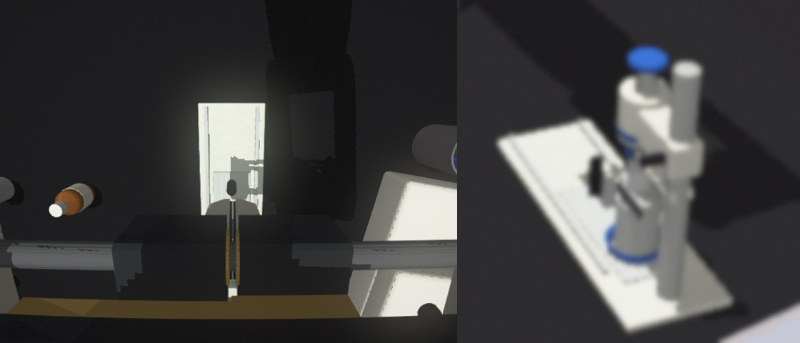

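In the crop the jar stands under the spout with the carriage in (scene half, jar at about (635,225)), and the knob is near the expected row. Moving over the crown.

```bash
python3 -m inch '0 0 0 0.6 0.03 0 0;0 0 0 0.8 0 0 0;0 0 0 0.8 0 0 0;0 0 0 0.7 0 0 0;0 0 0 0.25 0 0 0'
python3 -m inch '0 0 0 0 0 -0.4 0;0 0 0 0 0 -0.4 0;0 0 0 0 0 -0.2 0;0 0 0 0 0 0 0;0 0 0 0 0 0 0'
```

```text
t: 19.48
position: [0.6474, 0.1083, 0.296]
orientation: [-0.01, 1.0, -0.0, -0.002]
force: [-0.2, -0.4, -0.3]
finger_gap: 0.006
finger_force: 0.0
t: 20.1
position: [0.647, 0.1087, 0.2506]
orientation: [-0.01, 1.0, 0.0, 0.001]
force: [-0.2, 0.2, -0.0]
finger_gap: 0.008
finger_force: 0.0
```

```bash
python3 -m inch '0 0 0 0.03 0 -0.1 0;0 0 0 0 0 -0.1 0;0 0 0 0 0 -0.1 0;0 0 0 0 0 0 0'
python3 -m inch '0 0 0 0 0 -0.06 0;0 0 0 0 0 -0.06 0;0 0 0 0 0 0 0'
python3 -m inch '0 0 0 0 0 -0.06 0;0 0 0 0 0 -0.06 0;0 0 0 0 0 0 0'
```

```text
t: 20.6
position: [0.648, 0.1086, 0.2337]
orientation: [-0.01, 1.0, -0.0, -0.001]
force: [-0.1, 0.5, -0.2]
finger_gap: 0.004
finger_force: 0.0
t: 20.98
position: [0.6485, 0.1087, 0.2286]
orientation: [-0.01, 1.0, 0.0, 0.0]
force: [0.6, -0.2, 1.1]
finger_gap: 0.006
finger_force: 0.7
t: 21.35
position: [0.6485, 0.1087, 0.2225]
orientation: [-0.01, 1.0, 0.0, 0.0]
force: [-0.4, 0.1, 3.6]
finger_gap: 0.005
finger_force: 1.3
```

```bash
python3 -m inch '0 0 0 0 0 -0.04 0;0 0 0 0 0 -0.04 0;0 0 0 0 0 0 0'
python3 -m inch '0 0 0 0 0 -0.03 0;0 0 0 0 0 -0.03 0;0 0 0 0 0 0 0'
python3 -m inch '0 0 0 0 0 -0.03 0;0 0 0 0 0 -0.03 0;0 0 0 0 0 0 0'
```

```text
t: 21.72
position: [0.6486, 0.1087, 0.2191]
orientation: [-0.01, 1.0, 0.0, 0.0]
force: [-0.4, -0.9, 5.5]
finger_gap: 0.007
finger_force: 2.9
t: 22.1
position: [0.6486, 0.1087, 0.2166]
orientation: [-0.01, 1.0, 0.0, 0.001]
force: [-1.6, -0.4, 7.8]
finger_gap: 0.006
finger_force: 4.0
t: 22.48
position: [0.6488, 0.1087, 0.2142]
orientation: [-0.01, 1.0, 0.0, 0.001]
force: [-3.4, -0.7, 9.6]
finger_gap: 0.002
finger_force: 5.2
```

```bash
python3 -m inch '0 0 0 0 0 -0.02 0;0 0 0 0 0 0 0'
python3 -m inch '0 0 0 0 0 -0.02 0;0 0 0 0 0 0 0'
python3 -m inch '0 0 0 0 0 -0.02 0;0 0 0 0 0 0 0'
```

```text
t: 22.72
position: [0.6488, 0.1087, 0.2138]
orientation: [-0.01, 1.0, 0.0, 0.001]
force: [-2.3, -0.7, 12.5]
finger_gap: 0.002
finger_force: 6.2
t: 22.98
position: [0.6489, 0.1087, 0.2137]
orientation: [-0.01, 1.0, 0.0, 0.001]
force: [-5.3, -1.7, 17.0]
finger_gap: 0.005
finger_force: 8.3
t: 23.22
position: [0.6491, 0.1088, 0.2136]
orientation: [-0.01, 1.0, 0.0, 0.002]
force: [-7.1, -0.9, 20.0]
finger_gap: 0.008
finger_force: 10.3
```

The force climbs with no travel at 0.2137, so this is the second stop. Hold briefly, then rise and retreat.

```bash
python3 -m inch '0 0 0 0 0 0.04 0;0 0 0 0 0 0 0;0 0 0 0 0 0.2 0;0 0 0 0 0 0.4 0;0 0 0 0 0 0.8 0'
python3 -m inch '0 0 0 0 0 0.5 0;0 0 0 -0.8 0 0 0;0 0 0 -0.8 0 0 0;0 0 0 -0.8 0 0 0;0 0 0 -0.8 0 0 0'
python3 -m inch '0 0 0 -0.4 0 0 0;0 0 0 0 0 0 0;0 0 0 0 0 0 0'
python3 - <<'E'
from h import *
np.set_printoptions(precision=4,suppress=True)
t=snap("top");c=snap("scene");w=snap("wrist")
b=cv2.imread("pics/s4.png")[210:340,300:430]; o=cv2.imread("pics/scene0.png")[210:340,300:430]
n=cv2.cvtColor(c["frame"],cv2.COLOR_RGB2BGR)[210:340,300:430]
q=cv2.cvtColor(t["frame"],cv2.COLOR_RGB2BGR)[150:320,240:330]
cv2.imwrite("pics/c6.png",np.hstack([cv2.resize(x,(266,266),interpolation=cv2.INTER_CUBIC) for x in(o,b,n)]))
cv2.imwrite("pics/c6.png",np.hstack([cv2.resize(o[:,20:],(300,354)),cv2.resize(n[:,20:],(300,354)),cv2.resize(q,(187,354))]))
for nm,s in(("exp spout",c),): print(proj(s,[.649,.109,.093]),proj(s,[.649,.109,.076]))
E
```

```text
t: 23.85
position: [0.647, 0.1085, 0.2801]
orientation: [-0.01, 1.0, -0.0, -0.003]
force: [-0.0, 0.2, 0.2]
finger_gap: 0.002
finger_force: 0.0
t: 24.48
position: [0.4869, 0.1086, 0.307]
orientation: [-0.01, 1.0, -0.0, -0.0]
force: [0.5, 0.0, 0.7]
finger_gap: 0.003
finger_force: 0.0
t: 24.85
position: [0.4689, 0.1086, 0.3069]
orientation: [-0.01, 1.0, -0.0, 0.0]
force: [0.4, 0.4, 0.0]
finger_gap: 0.006
finger_force: 0.0
[364.7997 282.7068] [364.379  288.5886]
```

View pics/c6.png

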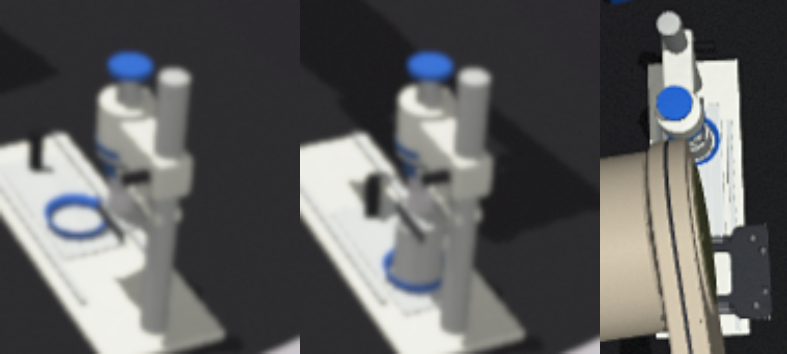

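```bash
python3 - <<'E'
from h import *
c=cv2.cvtColor(snap("scene")["frame"],cv2.COLOR_RGB2GRAY)
save(snap("scene"),"s7.png")
b=cv2.cvtColor(cv2.imread("pics/c5.png"),cv2.COLOR_BGR2GRAY)[:,457:]; b=cv2.resize(b,(140,140),interpolation=cv2.INTER_AREA)
o=cv2.imread("pics/scene0.png",0)
for nm,p in(("start",o[274:298,354:378]),("before",b[64:88,64:88]),("now",c[274:298,354:378])): print(nm);print(p[::2])
E
```

```text
start
[[222 195 145  93  62  66  76  81  93 103  91  68  56  52  47  45  42  41
   39  43  66 103 135 147]
 [226 231 222 180 123  98 107 114 115 107  85  56  41  42  47  46  49  55
   60  64  79 108 136 148]
 [208 221 229 224 200 157 131 126 125 120 109  95  99 121 136 126 116 117
  120 118 118 128 142 148]
 [209 199 213 222 220 197 161 140 134 131 129 129 137 154 166 160 148 139
  136 132 128 132 143 148]
 [162 152 158 183 198 184 160 145 141 140 140 138 137 138 145 157 169 166
  151 135 124 123 134 142]
 [100  99 108 139 164 162 148 142 140 141 141 138 135 130 123 123 139 154
  152 139 122 111 115 122]
 [116  91  81 105 132 141 142 139 137 136 137 134 132 126 120 111 106 117
  137 146 136 121 116 118]
 [209 177 128  88  87 112 138 149 142 132 127 125 121 116 113 112 110 106
  113 131 139 132 128 130]
 [227 220 191 136  87  75 100 135 159 163 156 140 124 116 114 112 112 110
  107 110 121 127 134 144]
 [221 206 173 129  93  76  71  83 116 154 183 187 174 162 150 134 124 119
  114 114 118 119 126 135]
 [144 119  98  97 110 123 123 103  82  93 128 161 177 181 183 187 192 182
  150 121 
[... 1855 characters left out ...]
34 137 153 163 154 143 140 138 138 136 137 136 132 126 124 140 154
  152 139 123 112 115 122]
 [114  94  84 105 133 141 142 140 138 137 136 135 132 128 120 111 107 118
  137 146 136 121 117 120]
 [141 133 103  78  85 112 139 150 143 133 128 125 121 117 115 113 110 107
  114 132 140 134 129 130]
 [210 196 155 106  75  74 100 136 159 163 157 140 124 116 114 112 112 111
  108 112 123 127 134 144]
 [212 186 165 142 116  88  73  83 115 154 184 189 175 161 150 130 118 115
  114 116 118 121 127 136]
 [203 168 152 155 154 135 104  77  71  92 128 155 164 160 148 130 120 117
  112 110 115 118 120 122]
 [197 157 137 134 137 134 122 104  86  71  75  94 114 122 121 120 119 117
  119 125 124 120 120 123]]
```

The scene pixels changed only where the ball lay, at about (364,282), which suggests it dropped. I'll confirm with a tilted wrist view of the tube and jar.

```bash
python3 -m inch '0 -1 0 0.12 0 -0.2 93;0 -1 0 0.12 0 -0.2 93;0 -1 0 0.12 0 -0.2 93;0 -1 0 0.12 0 -0.2 93;0 -1 0 0.12 0 -0.2 93'
python3 -m inch '0 -1 0 0.1 0 -0.2 93;0 -1 0 0.1 0 -0.2 93;0 -1 0 0.1 0 -0.2 93;0 0 0 0 0 0 93;0 0 0 0 0 0 93'
python3 - <<'E'
from h import *
s=snap("wrist");save(s,"w8.png")
for P in([.649,.109,.093],[.649,.109,.076],[.649,.109,.072],[.649,.109,.025]): print(P,proj(s,P))
u,v=np.int32(proj(s,[.649,.109,.08])); print(u,v)
u=min(max(u,100),540);v=min(max(v,90),390)
cv2.imwrite("pics/c8.png",cv2.cvtColor(cv2.resize(s["frame"][v-90:v+90,u-100:u+100],(660,594),interpolation=cv2.INTER_CUBIC),cv2.COLOR_RGB2BGR))
E
```

```text
t: 25.72
position: [0.4988, 0.1086, 0.2565]
orientation: [-0.01, 0.976, -0.002, 0.218]
force: [-0.1, 1.0, 0.1]
finger_gap: 0.494
finger_force: 0.0
t: 26.35
position: [0.5138, 0.1088, 0.228]
orientation: [-0.009, 0.94, -0.003, 0.342]
force: [-0.4, 0.1, 0.3]
finger_gap: 0.991
finger_force: 0.0
[0.649, 0.109, 0.093] [324.67833248 237.77790714]
[0.649, 0.109, 0.076] [324.92462833 223.90973359]
[0.649, 0.109, 0.072] [324.98070588 220.7528827 ]
[0.649, 0.109, 0.025] [325.59096473 186.41570717]
324 227
```

View pics/c8.png

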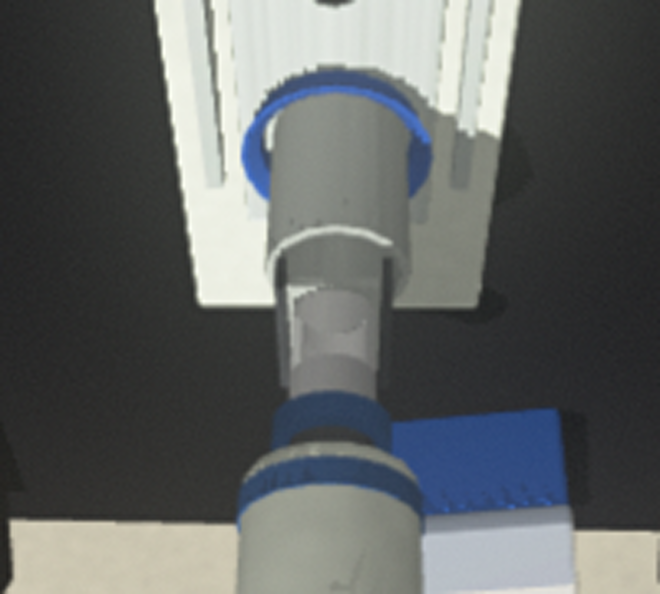

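The upside-down wrist view shows the bare gate disc in the clear tube at crop (333,308), with no ball above it where one would show (about 333,333). The jar stands in the ring under the spout. One numeric check that the carriage is home, then I hand in.

```bash
python3 - <<'E'
from h import *
s=snap("wrist")
m=cv2.inRange(cv2.cvtColor(s["frame"],cv2.COLOR_RGB2HSV),(100,120,60),(125,255,255))[:215,290:360]
ys,xs=np.nonzero(m); f=onz(s,(325.5,ys.min()-.5),.024); print("ring front",ys.min(),f,"carriage",.090-(.649-(f[0]+.0303)))
E
```

```text
ring front 162 [0.61591792 0.10834496 0.024     ] carriage 0.08721791754767341
```

```bash
python3 - <<'E'
from h import *
s=snap("wrist")
for j in(.090,.086):
    x=.649-(.090-j)
    print(j,"ring front z24",proj(s,[x-.0303,.1085,.024]),"z12",proj(s,[x-.0303,.1085,.012]),"knob top centre",proj(s,[x-.095,.107,.057]),"jar rim front/L/R",proj(s,[x-.022,.109,.072]),proj(s,[x,.131,.072])[0],proj(s,[x,.087,.072])[0])
g=s["frame"].astype(int); print("col326",[(v,*g[v,326]) for v in range(150,170,2)])
k=(g[60:150,300:350].max(2)<70); ys,xs=np.nonzero(k); print("knob px",xs.min()+300,xs.max()+300,ys.min()+60,ys.max()+60)
w=g[195:225,326].sum(1); print("rim row",195+w.argmax())
E
```

```text
0.09 ring front z24 [325.66618572 163.41952924] z12 [325.81459779 155.3322556 ] knob top centre [324.65008626 131.897748  ] jar rim front/L/R [325.40589805 205.00416981] 347.2165998154326 302.86025997920495
0.086 ring front z24 [325.73382027 160.40778684] z12 [325.88219162 152.311202  ] knob top centre [324.72287612 127.87515808] jar rim front/L/R [325.47535452 202.17571463] 347.47006818479457 302.73269811851884
col326 [(150, np.int64(221), np.int64(226), np.int64(219)), (152, np.int64(222), np.int64(226), np.int64(219)), (154, np.int64(223), np.int64(228), np.int64(221)), (156, np.int64(118), np.int64(126), np.int64(125)), (158, np.int64(70), np.int64(87), np.int64(121)), (160, np.int64(69), np.int64(85), np.int64(119)), (162, np.int64(75), np.int64(108), np.int64(176)), (164, np.int64(120), np.int64(130), np.int64(143)), (166, np.int64(138), np.int64(142), np.int64(135)), (168, np.int64(137), np.int64(141), np.int64(135))]
knob px 317 317 118 121
rim row 205
```

The jar rim is at row 205 (205.0 expected at home, 202.2 at 0.086 m) and the ring's foot at row 156 (155.3 expected). The carriage is home.

```bash
python3 -c "
from station import robot
print(robot.sign_off())"
```

```text
the job is handed in; nothing more can be done
None
```

I've handed the job in after about 26.5 s: the jar stands in the nest with the carriage home, and the plunger reached its second stop with about 20 N on the wrist. The ball was gone from the tube, but I couldn't see it inside the jar, and the hand-in returned no verdict.

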